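# Set the wide drawer front upright in the fitting jig

### The arm

A 6-joint arm with a two-finger parallel gripper is mounted at the origin on the work surface. World frame = base frame: x ahead of the robot, y to its left, z up, the work surface at z = 0. Lengths are in m, angles in degrees, forces in N, time in s.
With the tool pointing down it reaches from about 0.3 to 0.75 m from the base axis. Payload 8.5 kg.
Tool frame: the origin (TCP) lies at the very end of the fingers, on their centre line; the grasp point (between the pads) lies 19 mm behind it; z points along the fingers, y is the line along which they close (so a half turn about z gives the same grasp; the last joint's range is limited). The gripper opens to 85 mm and grips with 20 to 120 N. Pads are 22 mm wide; open, the fingers measure 114 mm over their backs; the gripper's body (76 mm by 85 mm) begins 54 mm behind the grasp point. The pads swing forward as they close: fully open they stand 13 mm farther back than shut.
Start: joints at [52.924, 21.807, 74.336, -0, 83.858, -12.336], TCP at [0.23, 0.5, 0.231] pointing down, gripper open.
Joint ranges: [-178.18, 178.18], [-50.72, 133.34], [12.68, 142.11], [-81.47, 261.47], [9.98, 163.14], [-165.26, 165.26]. Speed limits (degrees/s): [136.94, 136.94, 180, 180, 180, 180].

### API

Orientations are given as a 3x3 rotation matrix whose columns are the frame's x, y, z axes.
In Python, from rig import env, optics, spotter gives the robot as it stands.
- The arm moves only by the shell command python3 -m crank 'ROWS' [FORCE]. ROWS is JSON, one flat list of numbers, 5 for each row, row after row: the finger opening in cm, from 0 to 8.54, then the shift along the tool's x, y, z in cm, then the turn about the tool's z in rad. A call has exactly 8 rows; each row shifts and turns the commanded pose from where the row before left it, along the tool's axes as they then stand; what a row does not reach is not made up. A row lasts 1/12 s, in which the tool goes at most 41.7 mm and 7.16 degrees, less where a joint would pass 70% of its speed; a pose out of reach is approached as far as the arm can. A call is refused whole if a number of a shift passes 4.17 or a number of a turn 0.125, either way. A call with a gripper value outside its range is refused whole. The fingers move at their own pace and stop on an object; FORCE is the grip in N (left out, the last holds). Time passes only in rows, so rows that do not move let the fingers close, or fill a call up. It gives the time, the measured TCP pose, the force, the opening and the grip force at its end, in the units of the state.
- env.observe(): the state, without advancing time (a new reading comes with each control period).
- optics.get_image(name): name is "side" or "top"; returns a dict with "color" (420x560x3 uint8, red, green, blue), "intrinsics" (3x3 intrinsics, pixels), "pose" (4x4, takes a point from camera to world coordinates). Camera axes: x right, y up, looking along -z (the intrinsics and any distortion apply to the point x, -y, -z); pixel columns grow to the right and rows downward; lengths in m; the calibration is good to about 2 mm. A picture is of the moment at which its call begins. There is no depth.
- env.close_job(): hands the job in; it is judged then, once.
Trained networks look in a picture, given as the dict that the camera call returned (one of the last four; its "shot" number tells which), for a name from the list of things; names that differ only in an ending like _2 or _b are one class to them, and where a whole thing is asked for, a point or a joint stands for the part that bears it (a point fixed in the world has none). Each returns a list of dicts, best first, with "score" (0 to 1); they miss things now and then, are a little off and sometimes report something else, mostly with a low value. They report only what shows in the picture. A call takes as long as a camera call.
- spotter.look_for(picture, query): "at" ([column, row] as shares, 0 to 1, of the picture: columns of its width, rows of its height, amid what is visible of it).
The state is a dict: "time_s": time; "q": joint angles; "qvel": joint speeds; "joint_efforts": joint torques, N m; "position": TCP position; "tool_rot": TCP orientation; "ft_force": force on the tool from outside, world axes, zero at the start; "wrist_torque": the same for the moment, N m; "grip_width": finger opening in m; "gripper_force": force on a finger pad.
Only numpy, scipy, OpenCV 4.12 (cv2) and the standard library are available. Lean on these libraries where they do the work, as an engineer would, in place of code of your own. Each camera call takes 0.05 s, during which the arm holds its last target. There are 200 camera calls.

### The job

Two white drawer fronts lean on the sloped rest. Take the wider one, put its lower edge into the slot of the wooden fitting jig while it still slants about as it did on the rest, so that its top passes in front of the two overhanging cleats, and then straighten it under the cleats until it stands upright on the slot's floor against the two posts, midway between the jig's ends. Let go of it, and leave the narrow drawer front leaning where it is.

Things in the scene. Friction and masses are not known exactly. Their poses are not given: they have to be found in the camera images.
- wide_front: The wider of two white wooden drawer fronts: board 170 wide (y), 130 high (z), 10 thick (x), 0.12-0.24 kg, faces alike. Origin: centre of its underside, z up the board. At first it leans 30 deg from upright on a fixed plywood rest, top towards the robot (its -x); a slab backs its lower 68 mm on the robot's side. Its upper 62 mm are free to be pinched across the thickness, coming down along its slant.
- narrow_front: The bystander: a drawer front of the same kind, height and frame but 100 mm wide (130 high, 10 thick), leaning the same way on the same rest beside the wide one, to its left or its right, about 45 mm between them. It stays where it is.
- jig: Fixed wooden fitting jig. Origin: centre of its underside on the table, z up, y along its slot, +x towards its posts. Base 120 (x) by 200 (y) by 20 mm high. On it a slot along all of y, midway in x: 26 wide (x -13 to +13), floor at z 20, both walls 16 high (tops at z 36). Board home: underside on that floor, leaning about 3 deg back on the posts.
- cleats (a point): Point midway between the undersides of the jig's two cleats, 142 mm above the slot floor. The posts on the slot's +x side are 24 wide at y +-73 (122 free between), faces from x 13 at the floor, raked 3 deg to +x. Cleats, 14 thick, reach 20 mm to -x from the posts' heads. A board fits under by 12 mm, less than the slot's depth: it must come in foot first, top slanting to -x. Axes as the jig's.

How it is judged (in metres and radians):
On the way:
1. the wide front's lower edge is inside the jig's slot (below the slot walls' tops) while the board slants more than 11.5 degrees from upright (x of wide_front in the frame of jig between -0.016 and 0.016 m and y of wide_front in the frame of jig between -0.022 and 0.022 m and angle between the y axis of wide_front and the y axis of jig, either way round below 0.2 rad and z of wide_front in the frame of jig below 0.035 m and angle between wide_front's own z axis and vertical above 0.2 rad), for 0.1 s.
At the end, for the whole second after the job is handed in: The wide front stands still in the jig's slot, within 11.5 degrees of upright and of the slot's direction, lower edge less than 7 mm above the slot's floor, its middle within 22 mm of the jig's middle along the slot; the narrow front is within 20 mm of its start (x of wide_front in the frame of jig between -0.016 and 0.016 m and y of wide_front in the frame of jig between -0.022 and 0.022 m and angle between the y axis of wide_front and the y axis of jig, either way round below 0.2 rad and z of wide_front in the frame of jig between 0.015 and 0.027 m and angle between wide_front's own z axis and vertical below 0.2 rad and linear speed of wide_front below 0.02 m/s and distance of narrow_front from where it was at the start of the episode below 0.02 m); the robot touches nothing.
It fails at once if the narrow drawer front is moved by more than 20 mm (distance of narrow_front from where it was at the start of the episode above 0.02 m).
It also fails if it takes over 48 s, if anything falls off the work surface, if the arm or the gripper's body presses on something with over 40 N, if the wrist force passes 120 N, or if a joint passes its speed limit or range.

## Working session

There is one attempt and no reset: what is moved stays moved. The work goes in short steps, Python scripts to look and compute and a shell command to move; the robot and the scene stay as the last step left them, time stands still between calls to the robot, and variables do not carry over. Pictures are saved under pics/ and viewed, at most 10 in all, crops included, and the job is handed in when it is done.

```bash
mkdir -p pics; ls; python3 - <<'E'
from rig import env, optics, spotter
import cv2, numpy as np
np.set_printoptions(precision=4,suppress=True)
s=env.observe(); print(s)
for n in ("side","top"):
    p=optics.get_image(n); cv2.imwrite(f"pics/{n}0.png",p["color"][:,:,::-1]); print(n,p["intrinsics"],p["pose"],[k for k in p])
    for q in ("wide_front","narrow_front","jig","cleats"):
        print(q,[(np.round(np.array(d["at"])*[560,420],1),round(d["score"],2)) for d in spotter.look_for(p,q)][:3])
E
```

```text
pics
{'time_s': 0.0, 'q': array([ 52.9261,  21.8414,  74.3827,   0.0017,  83.8593, -12.337 ]), 'qvel': array([ 0.0962, -0.0107, -0.0707,  0.0645, -0.    ,  0.0366]), 'joint_efforts': array([ -0.0018, -44.8451, -23.1279,  -0.0003,   0.0047,   0.    ]), 'position': array([0.23  , 0.4993, 0.2307]), 'tool_rot': array([[-0.9082,  0.4185, -0.0009],
       [ 0.4185,  0.9082, -0.0011],
       [ 0.0003, -0.0014, -1.    ]]), 'ft_force': array([0.5223, 0.1982, 0.7778]), 'wrist_torque': array([-0.0292,  0.0289,  0.0002]), 'gripper_force': 0.0, 'grip_width': 0.08527536810139386}
side [[418.4305   0.     279.1171]
 [  0.     418.4305 204.1477]
 [  0.       0.       1.    ]] [[ 0.9612  0.1824 -0.2069  0.3407]
 [-0.2752  0.6827 -0.6769 -0.6605]
 [ 0.0178  0.7076  0.7064  0.7986]
 [ 0.      0.      0.      1.    ]] ['color', 'intrinsics', 'pose', 'shot']
wide_front [(array([296.3, 258. ]), 0.56)]
narrow_front [(array([327.3, 325.5]), 0.97)]
jig [(array([251.2, 166.6]), 0.8)]
cleats [(array([247.7, 167.7]), 0.62)]
top [[491.9168   0.     285.4396]
 [  0.     491.9168 205.6339]
 [  0.       0.       1.    ]] [[-0.0196  0.9926 -0.1196  0.4283]
 [-0.9998 -0.0188  0.0074 -0.0159]
 [ 0.005   0.1197  0.9928  1.0881]
 [ 0.      0.      0.      1.    ]] ['color', 'intrinsics', 'pose', 'shot']
wide_front [(array([348.5, 207. ]), 0.82)]
narrow_front [(array([430.4, 206.7]), 0.94)]
jig [(array([160.9, 226. ]), 0.86)]
cleats [(array([161.3, 224.9]), 0.81)]
```

View pics/side0.png

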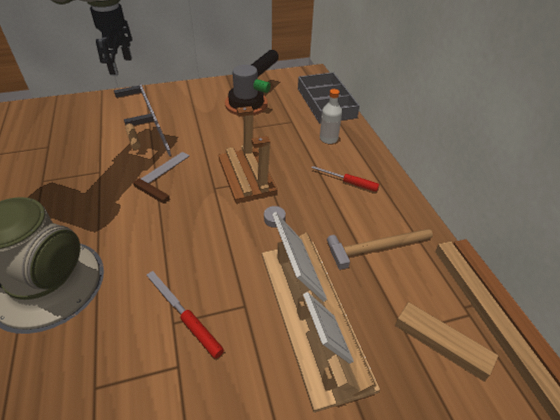

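View pics/top0.png

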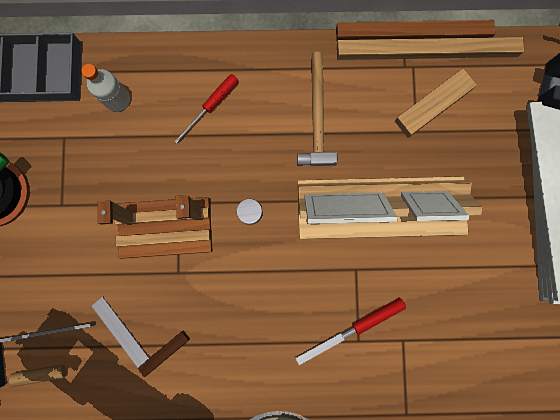

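```bash
python3 - <<'E'
import cv2, numpy as np
t=cv2.imread("pics/top0.png"); s=cv2.imread("pics/side0.png")
a=cv2.resize(t[170:265,290:490],(800,380),interpolation=cv2.INTER_CUBIC)
b=cv2.resize(t[185:265,90:220],(390,240),interpolation=cv2.INTER_CUBIC)
c=cv2.resize(s[90:210,200:300],(250,300)[::1],interpolation=cv2.INTER_CUBIC)
c=cv2.resize(s[95:215,205:290],(170,240),interpolation=cv2.INTER_CUBIC)
z=np.zeros((220,800,3),np.uint8)
im=np.vstack([a,cv2.resize(np.hstack([b[:, :]]),(358,220))  if 0 else z])
im[380:600,0:358]=cv2.resize(t[185:265,90:220],(358,220),interpolation=cv2.INTER_CUBIC)
im[380:600,370:526]=cv2.resize(s[95:215,205:290],(156,220),interpolation=cv2.INTER_CUBIC)
im[380:600,540:700]=cv2.resize(s[205:395,255:393],(160,220),interpolation=cv2.INTER_CUBIC)
cv2.imwrite("pics/crop0.png",im)
E
```

```text
(no output)
```

View pics/crop0.png

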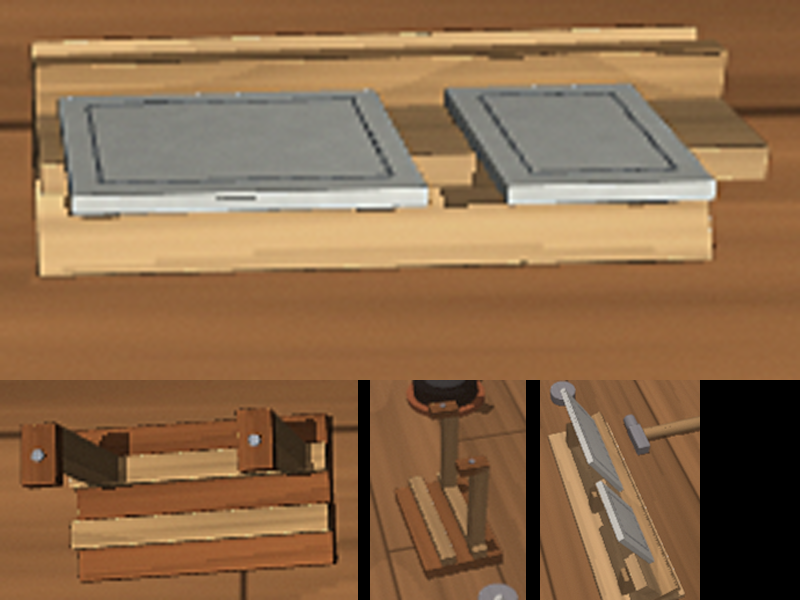

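```bash
cat > h.py <<'E'
import numpy as np, cv2
from scipy.optimize import least_squares
from scipy.spatial.transform import Rotation as R
np.set_printoptions(precision=4,suppress=True)
def proj(p,X):
    T=np.linalg.inv(p["pose"]); c=X@T[:3,:3].T+T[:3,3]; c=c*[1,-1,-1]
    u=c@p["intrinsics"].T; return u[:,:2]/u[:,2:]
def place(v,P): # x,y,z,yaw,lean(rad, top to -x)
    return (R.from_euler('z',v[3])*R.from_euler('y',-v[4])).apply(P)+v[:3]
E
cat > fit.py <<'E'
from h import *
from rig import optics
t=optics.get_image("top"); s=optics.get_image("side")
S=lambda c:np.array(c)/4+[290,170]
J=lambda c:(np.array(c)-[0,380])*(130/358)+[90,185]
def fit(pts,px,v0,free):
    def f(a):
        v=np.array(v0,float); v[free]=a; return (proj(t,place(v,pts))-px).ravel()
    r=least_squares(f,np.array(v0,float)[free]); v=np.array(v0,float); v[free]=r.x
    print(v,"rms",np.sqrt(np.mean(r.fun**2)),r.fun.reshape(-1,2).tolist() and np.round(r.fun,1)); return v
h=.13
bp=lambda w:np.array([[.005,w/2,0],[.005,-w/2,0],[.005,-w/2,h],[.005,w/2,h],[-.005,w/2,h],[-.005,-w/2,h]])
print("wide");W=fit(bp(.17),S([[60,98],[372,90],[427,187],[72,193],[72,213],[428,205]]),[.5,-.1,.03,0,np.pi/6],[0,1,2,3])
print("narrow");N=fit(bp(.1),S([[446,90],[632,86],[715,181],[510,186],[510,203],[714,198]]),[.5,-.3,.03,0,np.pi/6],[0,1,2,3])
jp=np.array([[-.06,.1,.02],[-.06,-.1,.02],[-.013,-.1,.036],[-.013,.1,.036],
 [.0004,.085,.176],[.0004,.061,.176],[.0004,-.061,.176],[.0004,-.085,.176]])
jx=J([[80,580],[333,565],[328,505],[72,520],[22,486],[60,485],[239,470],[275,468]])
print("jig");G=fit(jp,jx,[.4,.25,0,0,0],[0,1,3])
np.savez("poses.npz",W=W,N=N,G=G)
box=lambda x0,x1,y0,y1,z0,z1:np.array([[x,y,z] for x in(x0,x1) for y in(y0,y1) for z in(z0,z1)])
ed=[(i,j) for i in range(8) for j in range(i) if bin(i^j).count('1')==1]
out=[]
for p,(x0,y0,w,hh) in((t,(90,165,400,105)),(s,(205,95,190,300))):
    k=2 if p is t else 2
    im=cv2.resize(p["color"][:,:,::-1],None,fx=4,fy=4,interpolation=cv2.INTER_CUBIC)
    for v,b in[(W,box(-.005,.005,-.085,.085,0,.13)),(N,box(-.005,.005,-.05,.05,0,.13)),(G,box(-.06,.06,-.1,.1,0,.02)),(G,box(.0004,.02,.061,.085,.162,.176)),(G,box(.0004,.02,-.085,-.061,.162,.176)),(G,box(-.013,.013,-.1,.1,.02,.036))]:
        u=(proj(p,place(v,b))+.5)*4
        for i,j in ed: cv2.line(im,tuple(int(a) for a in u[i]),tuple(int(a) for a in u[j]),(0,255,0),1,cv2.LINE_AA)
    im=im[y0*4:(y0+hh)*4,x0*4:(x0+w)*4]; out.append(cv2.resize(im,None,fx=.5,fy=.5,interpolation=cv2.INTER_AREA))
c=np.zeros((600,800,3),np.uint8); c[:210,:800]=out[0]
b=out[1]; c[210:600,0:380]=b[:390]; c[210:420,400:780]=b[390:600]
cv2.imwrite("pics/fit.png",c)
E
python3 fit.py
```

```text
wide
[ 0.5762 -0.151   0.0338  0.0028  0.5236] rms 0.4151282984680827 [-0.2 -0.8  0.3 -0.5  0.   0.1  0.3  0.5  0.3  0.2 -0.6  0.3]
narrow
[ 0.5778 -0.33    0.02    0.006   0.5236] rms 0.3658518114678254 [ 0.6 -0.5 -0.5 -0.6  0.1  0.   0.2  0.  -0.2  0.4 -0.3  0.4]
jig
[0.5149 0.2404 0.     0.0459 0.    ] rms 0.4428244926135933 [-0.3  0.3  0.6 -0.4  0.3 -0.8 -0.4 -0.1  0.2  0.  -0.6 -0.5  0.2  0.7
 -0.   0.6]
```

View pics/fit.png

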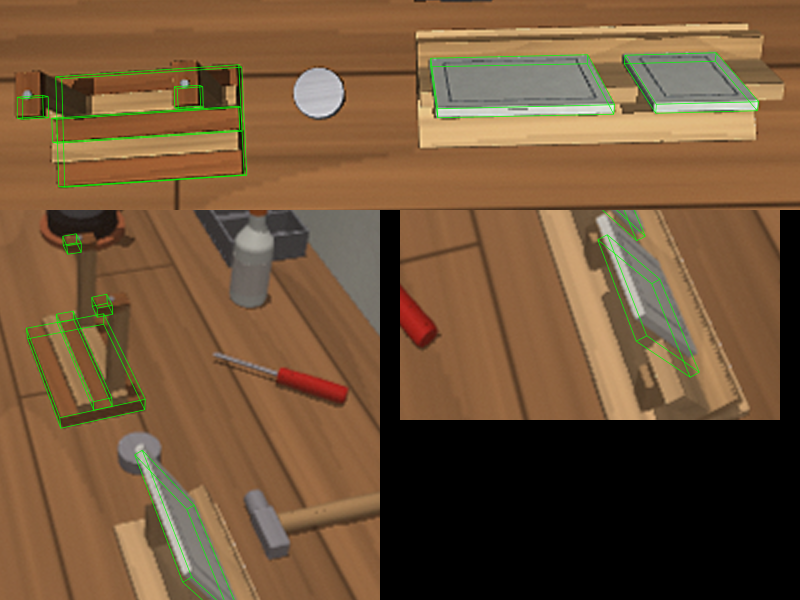

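Top view shows the jig at (165,228), wide front at (350,207) and narrow at (430,206); the fits overlay well on the wide front and jig. The tool can't tilt, so I'll push the wide front upright with the inner (−x) finger, grip it and carry it upright. In the slot I'll slant it and then straighten it.

```bash
python3 -m crank '[8.5,0,0,0,0.125, 8.5,0,0,0,0.125, 8.5,0,0,0,0.125, 8.5,0,0,0,0.125, 8.5,0,0,0,0.125, 8.5,0,0,0,0.125, 8.5,0,0,0,0.125, 8.5,0,0,0,0.125]' 25
python3 -m crank '[8.5,0,0,0,0.125, 8.5,0,0,0,0.01, 8.5,-3.5,2,0,0, 8.5,-3.5,2,0,0, 8.5,-3.5,2,0,0, 8.5,-3.5,2,0,0, 8.5,-3.5,2,0,0, 8.5,-3.5,2,0,0]'
python3 -m crank '[8.5,-3.5,2,0,0, 8.5,-3.5,2,0,0, 8.5,-3.5,2,0,0, 8.5,-3.5,2,0,0, 8.5,-3.5,2,0,0, 8.5,-3.5,2,0,0, 8.5,-3.5,2,0,0, 8.5,-3.5,2,0,0]'
```

```text
time_s: 1.27
position: [0.2302, 0.4995, 0.2313]
tool_rot: [[-0.132, 0.991, -0.0], [0.991, 0.132, 0.0], [0.0, 0.0, -1.0]]
ft_force: [-0.4, -0.1, 0.2]
grip_width: 0.0852
gripper_force: 0.0
time_s: 1.93
position: [0.3515, 0.2883, 0.2315]
tool_rot: [[-0.008, 1.0, 0.001], [1.0, 0.008, 0.0], [0.0, 0.001, -1.0]]
ft_force: [0.7, 0.7, 0.0]
grip_width: 0.0847
gripper_force: 0.0
time_s: 2.6
position: [0.5128, 0.0086, 0.2315]
tool_rot: [[-0.008, 1.0, 0.0], [1.0, 0.008, -0.0], [-0.0, 0.0, -1.0]]
ft_force: [0.4, 0.2, 0.5]
grip_width: 0.0848
gripper_force: 0.0
```

```bash
python3 -m crank '[8.5,-3.5,0.9,0,0, 8.5,-3.5,0,0,0, 8.5,-3.5,0,0,0, 8.5,-3.5,0,0,0, 8.5,-2,0,0,0, 8.5,0,0,2,0, 8.5,0,0,2,0, 8.5,0,0,2,0]'
python3 -m crank '[8.5,0,0,1.5,0, 8.5,0,0,1.5,0, 8.5,0,0,1.2,0, 8.5,0,0,1.1,0, 8.5,0,0,0,0, 8.5,0,0,0,0, 8.5,0,0,0,0, 8.5,0,0,0,0]'
cat > look.py <<'E'
import sys; from h import *; from rig import optics
n=sys.argv[1]; o=[]
for c,(x,y,w,h) in zip(("side","top"),eval(sys.argv[2])):
    im=optics.get_image(c)["color"][y:y+h,x:x+w,::-1]; o.append(cv2.resize(im,(400,int(400*h/w)),interpolation=cv2.INTER_CUBIC))
H=max(i.shape[0] for i in o); o=[cv2.copyMakeBorder(i,0,H-i.shape[0],0,0,cv2.BORDER_CONSTANT) for i in o]
cv2.imwrite(f"pics/{n}.png",np.hstack(o)[:600])
E
python3 look.py grab1 '[(230,180,150,200),(280,140,200,140)]'
```

```text
time_s: 3.27
position: [0.5217, -0.1499, 0.1707]
tool_rot: [[-0.007, 1.0, 0.001], [1.0, 0.007, -0.0], [-0.0, 0.001, -1.0]]
ft_force: [-0.7, -1.0, -0.0]
grip_width: 0.0848
gripper_force: 0.0
time_s: 3.93
position: [0.5221, -0.1495, 0.1192]
tool_rot: [[-0.005, 1.0, 0.001], [1.0, 0.005, -0.001], [-0.001, 0.001, -1.0]]
ft_force: [-0.9, -0.2, -0.3]
grip_width: 0.085
gripper_force: 0.0
```

View pics/grab1.png

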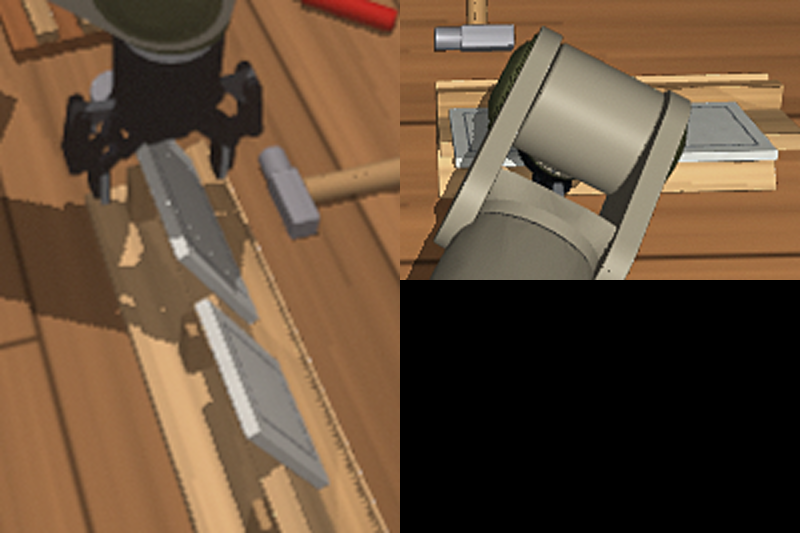

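```bash
python3 -m crank '[7,0,0,0.5,0, 6,0,0,0.5,0, 5,0,0.5,0,0, 4,0,0.5,0,0, 4,0,0.5,0,0, 4,0,0.5,0,0, 4,0,0.5,0,0, 4,0,0.5,0,0]' 20
python3 -m crank '[4,0,0.4,0,0, 4,0,0.4,0,0, 4,0,0.4,0,0, 4,0,0.4,0,0, 4,0,0.4,0,0, 4,0,0.3,0,0, 4,0,0,0,0, 4,0,0,0,0]'
```

```text
time_s: 4.7
position: [0.5525, -0.1492, 0.1084]
tool_rot: [[-0.004, 1.0, 0.0], [1.0, 0.004, -0.0], [-0.0, 0.0, -1.0]]
ft_force: [-0.8, 0.1, 2.6]
grip_width: 0.0398
gripper_force: 0.0
time_s: 5.37
position: [0.5748, -0.1491, 0.1082]
tool_rot: [[-0.004, 1.0, -0.0], [1.0, 0.004, 0.0], [0.0, -0.0, -1.0]]
ft_force: [-0.4, -0.0, 0.2]
grip_width: 0.0404
gripper_force: 0.0
```

```bash
python3 look.py grab2 '[(230,180,150,200),(280,140,200,140)]'
```

```text
(no output)
```

View pics/grab2.png

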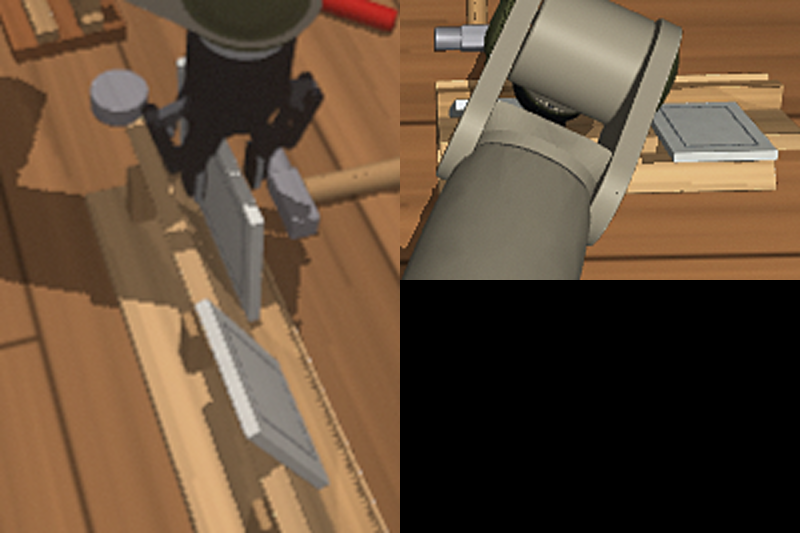

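The board is now nearly upright between the fingers, and the narrow one is untouched. Next I'll close and lift.

```bash
python3 -m crank '[3,0,0,0,0, 2,0,0,0,0, 1,0,0,0,0, 0.5,0,0,0,0, 0,0,0,0,0, 0,0,0,0,0, 0,0,0,0,0, 0,0,0,0,0]' 30
python3 -m crank '[0,0,0,-0.5,0, 0,0,0,-1,0, 0,0,0,-1,0, 0,0,0,-1.5,0, 0,0,0,-2,0, 0,0,0,-2,0, 0,0,0,0,0, 0,0,0,0,0]' 40
cat > bp.py <<'E'
from h import *; from rig import env
s=env.observe(); print(s["position"],s["grip_width"],s["ft_force"],np.arctan2(s["tool_rot"][1,1],s["tool_rot"][0,1]))
E
python3 bp.py; python3 look.py lift '[(210,130,150,200),(230,90,240,180)]'
```

```text
time_s: 6.13
position: [0.5747, -0.1491, 0.1083]
tool_rot: [[-0.004, 1.0, -0.0], [1.0, 0.004, -0.0], [-0.0, -0.0, -1.0]]
ft_force: [-1.1, 0.2, -0.9]
grip_width: 0.0095
gripper_force: 34.2
time_s: 6.8
position: [0.5751, -0.1492, 0.1896]
tool_rot: [[-0.004, 1.0, 0.003], [1.0, 0.004, -0.001], [-0.001, 0.003, -1.0]]
ft_force: [0.2, -0.0, -2.8]
grip_width: 0.0091
gripper_force: 39.5
[ 0.5751 -0.1492  0.1896] 0.009123633855204054 [ 0.2149 -0.0131 -2.759 ] 0.00412891304077042
```

View pics/lift.png

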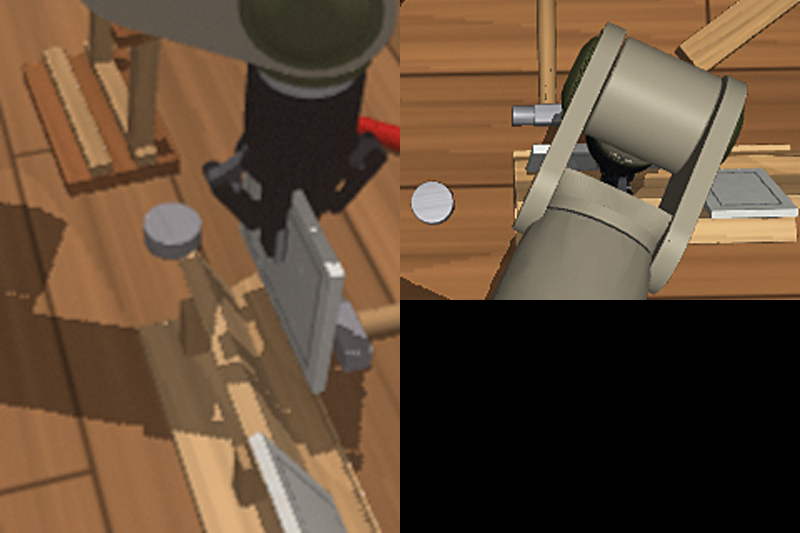

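```bash
python3 - <<'E'
from h import *; from rig import optics
p=optics.get_image("side")
for f in (.1126,.1176,.1226):
    P=np.array([[x,y,f+z] for y in(-.236,-.066) for x in(.57,.58) for z in(0,.13)])
    print(f,((proj(p,P)+.5-[210,130])*400/150).round().tolist())
G=np.load("poses.npz")["G"]
for l in([-.06,0,0],[-.007,0,0]): print(place(G,np.array([l])))
E
```

```text
0.1126 [[310.0, 409.0], [329.0, 294.0], [323.0, 406.0], [344.0, 291.0], [239.0, 244.0], [248.0, 127.0], [250.0, 242.0], [260.0, 125.0]]
0.1176 [[311.0, 405.0], [330.0, 289.0], [323.0, 402.0], [344.0, 286.0], [239.0, 240.0], [248.0, 122.0], [251.0, 238.0], [261.0, 120.0]]
0.1226 [[311.0, 401.0], [331.0, 284.0], [324.0, 398.0], [345.0, 281.0], [239.0, 236.0], [248.0, 117.0], [251.0, 234.0], [261.0, 115.0]]
[[0.4549 0.2377 0.    ]]
[[0.5079 0.2401 0.    ]]
```

```bash
python3 - <<'E'
from h import *; from rig import optics
p=optics.get_image("side"); g=cv2.cvtColor(p["color"],cv2.COLOR_RGB2GRAY).astype(np.float32)
hs=cv2.cvtColor(p["color"],cv2.COLOR_RGB2HSV)[:,:,1].astype(np.float32)
z=np.arange(.09,.28,.004)
for nm,(x,y) in {"endface":(.575,-.236),"face":(.57,-.226),"face2":(.57,-.216)}.items():
    u=proj(p,np.array([[x,y,a] for a in z])).astype(np.float32)
    print(nm,[(round(float(a),3),int(b),int(c)) for a,b,c in zip(z,cv2.remap(g,u[None],None,1)[0],cv2.remap(hs,u[None],None,1)[0])])
E
```

```text
endface [(0.09, 88, 121), (0.094, 87, 121), (0.098, 87, 120), (0.102, 86, 119), (0.106, 86, 122), (0.11, 83, 119), (0.114, 78, 121), (0.118, 76, 117), (0.122, 79, 115), (0.126, 74, 118), (0.13, 104, 34), (0.134, 116, 20), (0.138, 115, 21), (0.142, 116, 19), (0.146, 115, 19), (0.15, 116, 20), (0.154, 114, 22), (0.158, 115, 21), (0.162, 117, 19), (0.166, 116, 16), (0.17, 114, 20), (0.174, 116, 20), (0.178, 119, 19), (0.182, 118, 17), (0.186, 117, 21), (0.19, 116, 20), (0.194, 120, 21), (0.198, 119, 19), (0.202, 117, 22), (0.206, 117, 20), (0.21, 118, 20), (0.214, 118, 19), (0.218, 117, 20), (0.222, 119, 21), (0.226, 118, 21), (0.23, 119, 20), (0.234, 119, 21), (0.238, 119, 20), (0.242, 120, 18), (0.246, 119, 15), (0.25, 117, 17), (0.254, 123, 17), (0.258, 205, 14), (0.262, 204, 21), (0.266, 148, 72), (0.27, 109, 139), (0.274, 110, 140), (0.278, 110, 140)]
face [(0.09, 89, 122), (0.094, 90, 117), (0.098, 90, 118), (0.102, 88, 119), (0.106, 86, 120), (0.11, 85, 118), (0.114, 83, 118), (0.118, 84, 115), (0.122, 84, 104), (0.126, 92, 63), (0.13, 100, 30), (0.134, 105, 19), (0.138, 104, 20)
[... 754 characters left out ...]
), (0.118, 80, 117), (0.122, 86, 92), (0.126, 92, 57), (0.13, 95, 30), (0.134, 93, 20), (0.138, 83, 21), (0.142, 85, 17), (0.146, 87, 20), (0.15, 90, 24), (0.154, 88, 21), (0.158, 88, 21), (0.162, 88, 19), (0.166, 88, 20), (0.17, 89, 19), (0.174, 89, 21), (0.178, 90, 21), (0.182, 91, 19), (0.186, 89, 18), (0.19, 88, 18), (0.194, 90, 18), (0.198, 93, 18), (0.202, 89, 19), (0.206, 91, 23), (0.21, 90, 19), (0.214, 90, 18), (0.218, 91, 21), (0.222, 91, 22), (0.226, 90, 22), (0.23, 90, 17), (0.234, 90, 21), (0.238, 89, 19), (0.242, 88, 15), (0.246, 97, 22), (0.25, 99, 22), (0.254, 108, 21), (0.258, 118, 18), (0.262, 118, 17), (0.266, 118, 18), (0.27, 118, 17), (0.274, 115, 38), (0.278, 107, 107)]
```

```bash
python3 -m crank '[0,0,-2,0,0, 0,0,-3.5,0,0, 0,0,-3.5,0,0, 0,2,-1.4,0,0, 0,3.5,0,0,0, 0,3.5,0,0,0, 0,3.5,0,0,0, 0,3.5,0,0,0]' 40
python3 -m crank '[0,3.5,0,0,0, 0,3.5,0,0,0, 0,3.5,0,0,0, 0,3.5,0,0,0, 0,3.5,0,0,0, 0,3,0,0,0, 0,1.8,0,0,-0.042, 0,0,0,0,0]'
python3 -m crank '[0,0,0,1.5,0, 0,0,0,1.5,0, 0,0,0,1.5,0, 0,0,0,1.5,0, 0,0,0,0,0, 0,0,0,0,0, 0,0,0,0,0, 0,0,0,0,0]'
python3 bp.py
```

```text
time_s: 7.67
position: [0.4695, 0.0119, 0.1878]
tool_rot: [[-0.003, 1.0, -0.001], [1.0, 0.003, 0.0], [0.0, -0.001, -1.0]]
ft_force: [0.2, 0.2, -1.9]
grip_width: 0.0098
gripper_force: 39.8
time_s: 8.33
position: [0.4685, 0.2364, 0.1874]
tool_rot: [[-0.052, 0.999, -0.001], [0.999, 0.052, 0.0], [0.001, -0.001, -1.0]]
ft_force: [-0.9, -0.2, -2.6]
grip_width: 0.0094
gripper_force: 39.8
time_s: 9.0
position: [0.4697, 0.2334, 0.1292]
tool_rot: [[-0.046, 0.999, 0.002], [0.999, 0.046, 0.0], [0.0, 0.002, -1.0]]
ft_force: [-0.2, 0.5, -1.5]
grip_width: 0.0092
gripper_force: 39.7
[0.4697 0.2334 0.1292] 0.009198001053233883 [-0.1785  0.5196 -1.5112] 0.04569944038571046
```

```bash
python3 -m crank '[0,0.5,0,0.8,0, 0,0,0,0.8,0, 0,0,0,0.7,0, 0,0,1,0,0, 0,0,1,0,0, 0,0,0.8,0,0, 0,0,0.4,0,0, 0,0,0,0,0]' 40
python3 bp.py; python3 look.py jig1 '[(190,70,120,150),(90,150,150,130)]'
```

```text
time_s: 9.67
position: [0.5015, 0.2399, 0.1049]
tool_rot: [[-0.046, 0.999, -0.0], [0.999, 0.046, -0.0], [-0.0, -0.0, -1.0]]
ft_force: [0.4, -0.4, -1.7]
grip_width: 0.0092
gripper_force: 39.8
[0.5015 0.2399 0.1049] 0.009185441797693187 [ 0.3791 -0.3663 -1.7426] 0.045703139848002235
```

View pics/jig1.png

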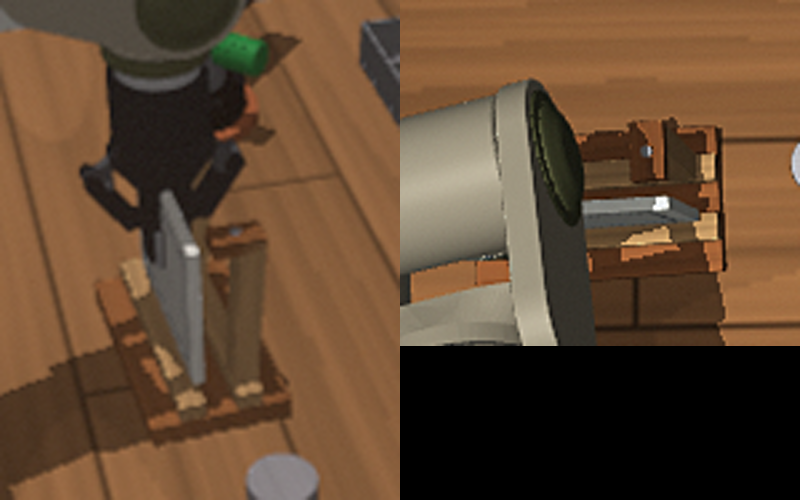

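```bash
for i in 1; do :; done; python3 -m crank '[0,0,0.1,0,0, 0,0,0.1,0,0, 0,0,0.1,0,0, 0,0,0,0,0, 0,0,0.1,0,0, 0,0,0.1,0,0, 0,0,0,0,0, 0,0,0,0,0]'; python3 bp.py
```

```text
time_s: 10.43
position: [0.506, 0.2401, 0.1053]
tool_rot: [[-0.046, 0.999, -0.0], [0.999, 0.046, -0.0], [-0.0, -0.0, -1.0]]
ft_force: [0.9, -0.9, -1.8]
grip_width: 0.0095
gripper_force: 39.8
[0.506  0.2401 0.1053] 0.009531871240854521 [ 0.9119 -0.912  -1.8018] 0.04589822264706427
```

```bash
python3 -m crank '[0,0,0.1,0,0, 0,0,0.1,0,0, 0,0,0.05,0,0, 0,0,0.05,0,0, 0,0,0,0,0, 0,0,0,0,0, 0,0,0,0,0, 0,0,0,0,0]'; python3 bp.py
python3 -m crank '[0,0,0.05,0,0, 0,0,0.05,0,0, 0,0,0,0,0, 0,0,0,0,0, 0,0,0.05,0,0, 0,0,0.05,0,0, 0,0,0,0,0, 0,0,0,0,0]'; python3 bp.py
```

```text
time_s: 11.1
position: [0.5089, 0.2403, 0.1053]
tool_rot: [[-0.046, 0.999, 0.0], [0.999, 0.046, -0.0], [-0.0, 0.0, -1.0]]
ft_force: [-0.3, 0.2, -1.9]
grip_width: 0.0094
gripper_force: 39.8
[0.5089 0.2403 0.1053] 0.009449580165691758 [-0.2571  0.2098 -1.8995] 0.04606744910851355
time_s: 11.77
position: [0.5108, 0.2404, 0.1053]
tool_rot: [[-0.046, 0.999, -0.0], [0.999, 0.046, -0.0], [-0.0, -0.0, -1.0]]
ft_force: [-1.1, 0.1, -1.0]
grip_width: 0.009
gripper_force: 39.9
[0.5108 0.2404 0.1053] 0.00901463020835502 [-1.066   0.0524 -1.0012] 0.04619061811150722
```

```bash
python3 -m crank '[0,0,0.05,0,0, 0,0,0.05,0,0, 0,0,0,0,0, 0,0,0,0,0, 0,0,0,0,0, 0,0,0,0,0, 0,0,0,0,0, 0,0,0,0,0]'; python3 bp.py
python3 -m crank '[0,0,0.05,0,0, 0,0,0.05,0,0, 0,0,0,0,0, 0,0,0,0,0, 0,0,0,0,0, 0,0,0,0,0, 0,0,0,0,0, 0,0,0,0,0]'; python3 bp.py
```

```text
time_s: 12.43
position: [0.5111, 0.2404, 0.1052]
tool_rot: [[-0.047, 0.999, -0.002], [0.999, 0.047, -0.0], [-0.0, -0.002, -1.0]]
ft_force: [-5.6, -0.8, -0.1]
grip_width: 0.0094
gripper_force: 40.3
[0.5111 0.2404 0.1052] 0.009443230565388374 [-5.5879 -0.7914 -0.1141] 0.046572717932646446
time_s: 13.1
position: [0.5111, 0.2404, 0.1052]
tool_rot: [[-0.047, 0.999, -0.004], [0.999, 0.047, -0.001], [-0.001, -0.004, -1.0]]
ft_force: [-10.9, -2.3, 2.5]
grip_width: 0.0094
gripper_force: 40.6
[0.5111 0.2404 0.1052] 0.009444448683247529 [-10.8776  -2.3123   2.5352] 0.04677901169866661
```

```bash
python3 -m crank '[0,0,-0.2,0,0, 0,0,-0.15,0,0, 0,0,0,0,0, 0,0,0,0.3,0, 0,0,0,0.3,0, 0,0,0,0.3,0, 0,0,0,0,0, 0,0,0,0,0]'; python3 bp.py
```

```text
time_s: 13.77
position: [0.5094, 0.2403, 0.096]
tool_rot: [[-0.046, 0.999, -0.001], [0.999, 0.046, -0.0], [-0.0, -0.001, -1.0]]
ft_force: [-0.3, 0.3, -2.2]
grip_width: 0.0093
gripper_force: 39.9
[0.5094 0.2403 0.096 ] 0.009349177645558718 [-0.3444  0.3151 -2.2121] 0.04593101647817407
```

Free so far (foot about 32 mm, in the slot). I'll keep going down until it touches the floor.

```bash
python3 -m crank '[0,0,0,0.3,0, 0,0,0,0.2,0, 0,0,0,0.2,0, 0,0,0,0.1,0, 0,0,0,0,0, 0,0,0,0,0, 0,0,0,0,0, 0,0,0,0,0]'; python3 bp.py
python3 -m crank '[0,0,0,0.1,0, 0,0,0,0.1,0, 0,0,0,0.1,0, 0,0,0,0.1,0, 0,0,0,0,0, 0,0,0,0,0, 0,0,0,0,0, 0,0,0,0,0]'; python3 bp.py
```

```text
time_s: 14.43
position: [0.5095, 0.2403, 0.0884]
tool_rot: [[-0.046, 0.999, 0.0], [0.999, 0.046, 0.0], [0.0, 0.0, -1.0]]
ft_force: [-0.8, -0.0, -2.1]
grip_width: 0.0094
gripper_force: 39.9
[0.5095 0.2403 0.0884] 0.009412310877215203 [-0.8385 -0.0434 -2.0629] 0.045949454089261516
time_s: 15.1
position: [0.5095, 0.2403, 0.0844]
tool_rot: [[-0.046, 0.999, 0.0], [0.999, 0.046, 0.0], [0.0, 0.0, -1.0]]
ft_force: [1.2, 0.0, -2.7]
grip_width: 0.0094
gripper_force: 39.9
[0.5095 0.2403 0.0844] 0.009424545377587626 [ 1.223   0.0424 -2.6983] 0.0459922896485265
```

```bash
python3 -m crank '[1.5,0,-0.3,0,0, 2,0,-0.3,-0.2,0, 2.5,0,-0.4,-0.2,0, 3,0,-0.4,0,0, 3.5,0,-0.4,0,0, 4,0,-0.4,0,0, 4,0,-0.4,0,0, 4,0,-0.4,0,0]' 20
python3 bp.py
python3 -m crank '[4,0,-0.4,0,0, 4,0,-0.4,0,0, 4,0,-0.4,0,0, 4,0,-0.3,0,0, 4,0,0,0,0, 4,0,0,0,0, 4,0,0,0,0, 4,0,0,0,0]' 20; python3 bp.py;  python3 look.py slant '[(190,70,120,150),(90,150,150,130)]'
```

```text
time_s: 15.77
position: [0.479, 0.2389, 0.0883]
tool_rot: [[-0.046, 0.999, -0.0], [0.999, 0.046, -0.0], [-0.0, -0.0, -1.0]]
ft_force: [-0.3, 0.2, -0.7]
grip_width: 0.0399
gripper_force: 0.0
[0.479  0.2389 0.0883] 0.039857428930849564 [-0.3238  0.1798 -0.72  ] 0.046013212523860245
time_s: 16.43
position: [0.4647, 0.2382, 0.0883]
tool_rot: [[-0.046, 0.999, 0.0], [0.999, 0.046, 0.0], [0.0, 0.0, -1.0]]
ft_force: [-0.7, -0.3, 0.0]
grip_width: 0.0399
gripper_force: 0.2
[0.4647 0.2382 0.0883] 0.03991144475075586 [-0.6584 -0.2795  0.0016] 0.045870054671173666
```

View pics/slant.png

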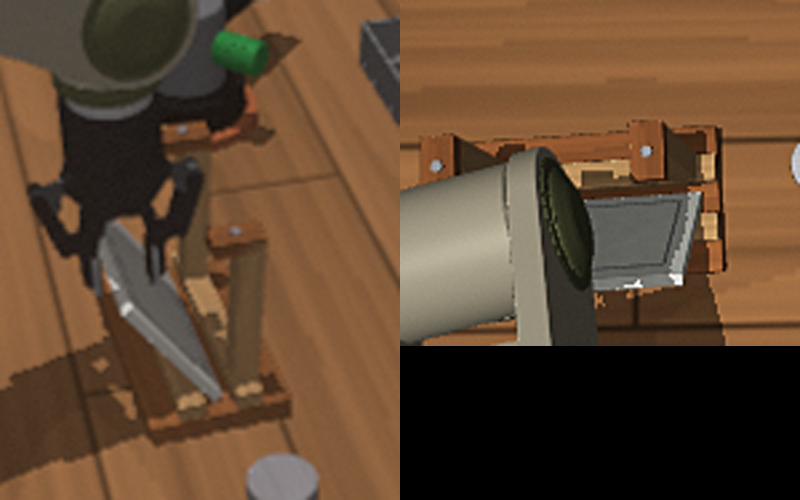

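The board slants about 35–40° with its foot in the slot at side-crop (215,395). Next I'll straighten it by pushing with the −x finger.

```bash
python3 -m crank '[4,0,0.5,0,0, 4,0,0.5,0,0, 4,0,0.5,0,0, 4,0,0.5,0,0, 4,0,0.5,0,0, 4,0,0.5,0,0, 4,0,0.5,0,0, 4,0,0.5,0,0]'
python3 -m crank '[4,0,0.5,0,0, 4,0,0.5,0,0, 4,0,0.5,0,0, 4,0,0.4,0,0, 4,0,0.4,0,0, 4,0,0.3,0,0, 4,0,0.3,0,0, 4,0,0.2,0,0]'
python3 -m crank '[4,0,0.2,0,0, 4,0,0.2,0,0, 4,0,0.1,0,0, 4,0,0.1,0,0, 4,0,0,0,0, 4,0,0,0,0, 4,0,0,0,0, 4,0,0,0,0]'; python3 bp.py
```

```text
time_s: 17.2
position: [0.5051, 0.2401, 0.0883]
tool_rot: [[-0.046, 0.999, 0.0], [0.999, 0.046, 0.0], [0.0, 0.0, -1.0]]
ft_force: [0.9, 0.1, 0.4]
grip_width: 0.0399
gripper_force: 0.0
time_s: 17.87
position: [0.5357, 0.2415, 0.0883]
tool_rot: [[-0.046, 0.999, 0.0], [0.999, 0.046, -0.0], [-0.0, 0.0, -1.0]]
ft_force: [0.1, -0.5, -0.4]
grip_width: 0.0399
gripper_force: 0.0
time_s: 18.53
position: [0.54, 0.2418, 0.0882]
tool_rot: [[-0.046, 0.999, -0.003], [0.999, 0.046, -0.001], [-0.0, -0.003, -1.0]]
ft_force: [-6.7, -1.1, 2.4]
grip_width: 0.0397
gripper_force: 3.2
[0.54   0.2418 0.0882] 0.03973153741387976 [-6.6882 -1.0982  2.3601] 0.04637645045083963
```

```bash
python3 -m crank '[5,0,-0.4,0,0, 6,0,0,0,0, 7,0,0,0,0, 7,0,0,0,0, 7,0,-0.4,0,0, 7,0,-0.4,0,0, 7,0,0,0,0, 7,0,0,0,0]'
python3 -m crank '[7,0,0,-1,0, 7,0,0,-2,0, 7,0,0,-2,0, 7,0,0,-3,0, 7,0,0,-3,0, 7,0,0,-3,0, 7,0,0,0,0, 7,0,0,0,0]'
python3 -m crank '[7,0,-3,0,0, 7,0,-3,0,0, 7,0,-3,0,0, 7,0,-3,0,0, 7,0,-3,0,0, 7,0,-3,0,0, 7,0,0,0,0, 7,0,0,0,0]'
python3 bp.py;  python3 look.py home '[(190,70,120,150),(90,150,150,130)]'
```

```text
time_s: 19.2
position: [0.5292, 0.2413, 0.0884]
tool_rot: [[-0.046, 0.999, 0.0], [0.999, 0.046, 0.0], [0.0, 0.0, -1.0]]
ft_force: [-0.3, 0.7, -0.5]
grip_width: 0.0699
gripper_force: 0.0
time_s: 19.87
position: [0.5299, 0.2414, 0.2305]
tool_rot: [[-0.046, 0.999, 0.004], [0.999, 0.046, 0.001], [0.001, 0.004, -1.0]]
ft_force: [-0.0, 0.7, -0.7]
grip_width: 0.0699
gripper_force: 0.0
time_s: 20.53
position: [0.3486, 0.2329, 0.2281]
tool_rot: [[-0.047, 0.999, -0.001], [0.999, 0.047, -0.0], [-0.0, -0.001, -1.0]]
ft_force: [1.1, 0.1, 0.0]
grip_width: 0.07
gripper_force: 0.0
[0.3486 0.2329 0.2281] 0.07004001757467394 [1.0845 0.0727 0.0413] 0.046845397148320436
```

View pics/home.png

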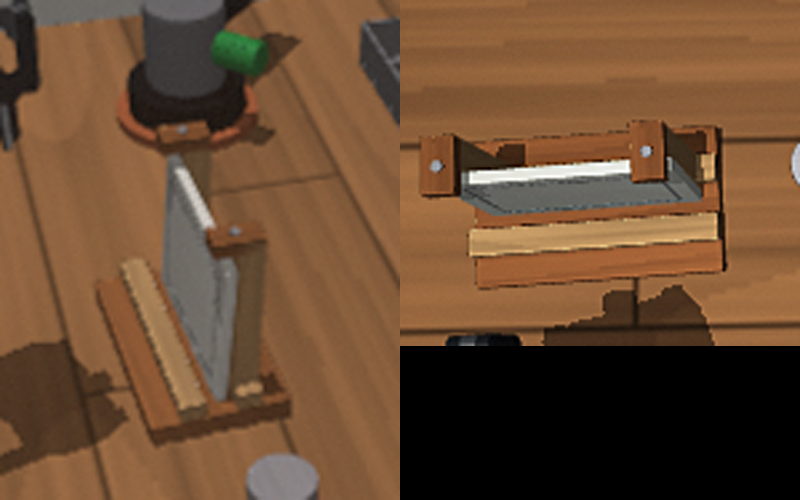

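The wide front stands upright against the posts under both cleats, centred (foot at top-crop columns 495–700, jig 470–720), and the arm is clear.

```bash
python3 -c "
from rig import env
print(env.close_job())"
```

```text
the job is handed in; nothing more can be done
None
```

The wide drawer front stands upright in the jig's slot, against both posts under the cleats and roughly centred; it was released, the narrow front was left alone, and the job was handed in at about 21 s (no verdict came back).

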